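# Pack sachet cartons upright in the rack and push the end stop snug

## Task

Put the three brown cartons away in the steel rack: slide the rack's end stop back to make room, then stand them upright side by side, tallest against the fixed end wall, then the middle one, then the lowest, with their broad faces towards the wall. Finally push the end stop up so that wall, cartons and stop sit snug with no gaps. Leave the bottle, the tape roll and the dip cup standing where they are.

Things in the scene. Friction and masses are not known exactly. Their poses are not given: they have to be found in the camera images.
- rack: steel rack fixed to the work surface, an open-topped channel 86 mm wide (its x) and 270 mm long (its y); origin at the centre of its underside, z up. Its floor is 5 mm above the work surface and the channel is 76 mm wide inside (x from -38 to +38 mm). Rails 5 mm thick run along both sides, tops at z = 37 mm (-x side, nearer the robot) and 47 mm (+x side). The fixed end wall crosses the -y end: 99 mm tall, 8 mm thick, its inner face at y = -127 mm. The +y end is open.
- stop (a joint): grey end stop that slides along the channel: clear gap in m between the inner face of the end wall and the stop's inner face, 0 to 0.205. It grows as the stop is pushed away from the wall (rack +y). It slides stiffly (about 2 N) and stays where it is left; it starts with a gap of 0.065 to 0.115, too small for all three cartons (36 + 46 + 40 = 122 mm).
- stop_top (a point): centre of the top edge of the end stop's upright plate: the plate is 70 mm wide (rack x), 7 mm thick (rack y, so its inner face lies 3.5 mm towards the wall from this point), its rounded top edge reaches 99 mm above the work surface; this point is 95 mm above it. A low foot, 11 mm above the work surface, runs 44 mm from the inner face away from the wall, with a thin slanted brace at each side (30 to 35 mm from the middle line); the 60 mm between the braces is free to push on
- carton_tall_mid (a point): centre (half-way up) of the tall plain brown cardboard carton, rigid and closed, 64 mm deep (its x) x 36 mm thick (its y) x 140 mm tall (its z), about 0.13 to 0.25 kg; it stands upright on the work surface at the start and looks the same when turned half round
- carton_middle_mid (a point): centre (half-way up) of the middle plain brown cardboard carton, rigid and closed, 64 mm deep (its x) x 46 mm thick (its y) x 120 mm tall (its z), about 0.13 to 0.25 kg; it stands upright on the work surface at the start and looks the same when turned half round
- carton_low_mid (a point): centre (half-way up) of the low plain brown cardboard carton, rigid and closed, 64 mm deep (its x) x 40 mm thick (its y) x 100 mm tall (its z), about 0.13 to 0.25 kg; it stands upright on the work surface at the start and looks the same when turned half round
- sauce_bottle: squeeze bottle standing upright, 62 mm in diameter up to 156 mm, narrower spout up to 206 mm; origin at the centre of its underside; leave it alone
- tape_roll: roll of parcel tape lying flat, 92 mm in diameter, 48 mm tall; origin at the centre of its underside; leave it alone
- dip_cup: small white open cup, 76 mm in diameter at the rim, 47 mm tall; origin at the centre of its underside; leave it alone
Things that resemble listed ones, but are neither listed nor needed, are in the scene too. What is shaped like the part that bears carton_middle_mid but pink is not meant.

How it is judged (in metres and radians):
At the end, for the whole second after the job is handed in: Cartons upright (within 0.06 rad) on the rack floor, in order tall, middle, low from the wall, each within 8 mm of its snug place along the rack and 10 mm of the channel's middle line; end stop at rest, gap under 128 mm (the cartons add up to 122 mm) (y of carton_tall_mid in the frame of rack between -0.117 and -0.101 m and x of carton_tall_mid in the frame of rack between -0.01 and 0.01 m and z of carton_tall_mid in the frame of rack between 0.071 and 0.079 m and angle between each of carton_tall_mid, carton_middle_mid, carton_low_mid's own z axis and vertical below 0.06 rad and y of carton_middle_mid in the frame of rack between -0.076 and -0.06 m and x of carton_middle_mid in the frame of rack between -0.01 and 0.01 m and z of carton_middle_mid in the frame of rack between 0.061 and 0.069 m and y of carton_low_mid in the frame of rack between -0.033 and -0.017 m and x of carton_low_mid in the frame of rack between -0.01 and 0.01 m and z of carton_low_mid in the frame of rack between 0.051 and 0.059 m and value of joint stop below 0.128 m and velocity of joint stop between -0.01 and 0.01 m/s); the robot touches nothing.
It fails at once if the sauce bottle is shifted by more than 30 mm or tipped (distance of sauce_bottle from where it was at the start of the episode above 0.03 m or angle between sauce_bottle's own z axis and vertical above 0.3 rad).
It fails at once if the tape roll is shifted by more than 30 mm or tipped (distance of tape_roll from where it was at the start of the episode above 0.03 m or angle between tape_roll's own z axis and vertical above 0.3 rad).
It fails at once if the dip cup is shifted by more than 30 mm or tipped (distance of dip_cup from where it was at the start of the episode above 0.03 m or angle between dip_cup's own z axis and vertical above 0.3 rad).
It also fails if it takes over 72 s, if anything falls off the work surface, if the arm or the gripper's body presses on something with over 40 N, if the wrist force passes 120 N, or if a joint passes its speed limit or range.

## Robot

A 6-joint arm with a two-finger parallel gripper is mounted at the origin on a cart in front of the work surface, level with it; the furniture and walls round the work are solid. World frame = base frame: x ahead of the robot, y to its left, z up, the work surface at z = 0. Lengths are in mm, angles in degrees, forces in N, time in s.
With the tool pointing down it reaches from about 400 to 925 mm from the base axis. Payload 12.5 kg.
Tool frame: the origin (TCP) lies midway between the tips of the shut fingers; the grasp point (between the pads) lies bot.grasp_offset behind it (bot.grasp_offset is the distance from the TCP to the grasp point, in mm); z points along the fingers, x is the direction in which the jaws open and shut, and the axes are right-handed (so a half turn about z gives the same grasp; the last joint's range is limited). The gripper opens to 95 mm and grips with 3 to 60 N. Pads are 20 mm wide; open, the fingers measure 119 mm over their backs; the gripper's body (75 mm by 180 mm) begins 59 mm behind the grasp point.
Start: joints at [59.439, 28.126, 89.318, -0, 62.55, -6.05], TCP at [259.28, 568.701, 214.661] pointing down, gripper open.
Joint ranges: [-177.58, 177.58], [-47.91, 125.51], [2.72, 160], [-65.01, 245.01], [3.68, 167.84], [-153.87, 153.87]. Speed limits (degrees/s): [127.2, 127.2, 159.86, 180, 180, 180].

## Interface

Orientations are given as a 3x3 rotation matrix whose columns are the frame's x, y, z axes.
In Python, from station import bot gives the robot as it stands.
- The arm moves only by the shell command python3 -m inch 'ROWS'. ROWS is text: rows parted by semicolons, each of 7 numbers parted by spaces: the turn, a rotation vector about the world's x, y, z scaled (see below), then the shift along the world's x, y, z scaled (see below), then the closure, from 0 (fully open) to 1 (shut). In form: wx wy wz tx ty tz fingers; .... A call has 1 to 8 rows; each row shifts and turns the commanded pose from where the row before left it; what a row does not reach is not made up. The controller multiplies each number of a shift by 6 cm and each number of a turn by 0.12 rad. A row lasts 1/8 s, in which the tool goes at most 62.5 mm and 10.7 degrees, less where a joint would pass 70% of its speed; a pose out of reach is approached as far as the arm can. A call with a number of a shift or a turn outside -1 to 1 is refused whole. A call with a gripper value outside its range is refused whole. The fingers move at their own pace and stop on an object; the grip force is fixed at half the most. Time passes only in rows, so rows that do not move let the fingers close. It gives the time, the measured TCP pose, the force and the opening at its end, in the units of the state.
- bot.get_obs(): the state, without advancing time (a new reading comes with each control period).
- bot.camera(name): name is "side" or "top" or "wrist"; returns the picture (420x560x3 uint8, blue, green, red); there is no depth.
- bot.get_calibration(name): a dict with "K" (3x3 intrinsics, pixels), "T" (4x4, takes a point from camera to world coordinates). Camera axes: x right, y down, z forward; pixel columns grow to the right and rows downward; lengths in mm; the calibration is good to about 2 mm. A picture is of the moment at which its call begins: read the wrist's pose just before it. get_calibration takes no time and is no camera call; for the wrist camera it gives the pose at the moment of the call.
- bot.sign_off(): hands the job in, once; it reports no verdict.
Trained networks look in the newest picture that a camera, given by its name, has taken for a name from the list of things; names that differ only in an ending like _2 or _b are one class to them, and where a whole thing is asked for, a point or a joint stands for the part that bears it (a point fixed in the world has none). Each returns a list of dicts, best first, with "conf" (0 to 1); they miss things now and then, are a little off and sometimes report something else, mostly with a low value. They report only what shows in the picture. A call takes as long as a camera call. They do not tell look-alikes from the thing itself.
- bot.boxes_of(camera, target): "location" ([x, y, z] in mm, in world coordinates, good to about 4 mm: the middle of the surface that is visible of it).
The state is a dict: "time_s": time; "qpos": joint angles; "joint_velocities": joint speeds; "joint_torque": joint torques, N m; "tcp_pos": TCP position; "ee_rot": TCP orientation; "wrist_force": force on the tool from outside, world axes, zero at the start; "wrist_torque": the same for the moment, N m; "width": finger opening in mm.
Only numpy, scipy, OpenCV 4.12 (cv2) and the standard library are available. Lean on these libraries where they do the work, as an engineer would, in place of code of your own. Each camera call takes 0.05 s, during which the arm holds its last target. There are 200 camera calls.

## Working session

There is one attempt and no reset: what is moved stays moved. The work goes in short steps, Python scripts to look and compute and a shell command to move; the robot and the scene stay as the last step left them, time stands still between calls to the robot, and variables do not carry over. Pictures are saved under pics/ and viewed, about 8 in all and at most 12, crops included, and the job is handed in when it is done.

```bash
ls; mkdir -p pics
python3 - <<'E'
from station import bot
import cv2, numpy as np
print(bot.grasp_offset)
o=bot.get_obs(); print(o['time_s'],o['tcp_pos'],np.round(o['ee_rot'],3).tolist(),o['width'])
for c in ['top','side']:
    im=bot.camera(c); cv2.imwrite(f'pics/{c}0.png',im)
    k=bot.get_calibration(c); print(c,np.round(k['K'],1).tolist(),np.round(k['T'],3).tolist())
    for n in ['rack','stop','stop_top','carton_tall_mid','carton_middle_mid','carton_low_mid','sauce_bottle','tape_roll','dip_cup']:
        print(n,[(np.round(d['location']).tolist(),round(d['conf'],2)) for d in bot.boxes_of(c,n)[:4]])
print(bot.get_obs()['time_s'])
E
```

```text
pics
18.8
0.0 [259.13700064 568.47629835 214.08444749] [[0.415, 0.91, -0.001], [0.91, -0.415, -0.001], [-0.001, -0.0, -1.0]] 95.23014311650236
top [[475.8, 0.0, 285.6], [0.0, 475.8, 210.9], [0.0, 0.0, 1.0]] [[-0.01, -0.983, 0.185, 288.826], [-1.0, 0.011, 0.002, 29.665], [-0.004, -0.185, -0.983, 1406.302], [0.0, 0.0, 0.0, 1.0]]
rack []
stop [([536.0, -166.0, 14.0], 0.66)]
stop_top [([540.0, -171.0, 11.0], 0.93), ([419.0, 122.0, 98.0], 0.6), ([604.0, 368.0, 17.0], 0.21)]
carton_tall_mid [([473.0, 375.0, 140.0], 0.85), ([514.0, 248.0, 48.0], 0.37)]
carton_middle_mid [([622.0, 31.0, 117.0], 0.73), ([565.0, 119.0, 120.0], 0.62)]
carton_low_mid [([417.0, 126.0, 100.0], 0.81), ([664.0, 288.0, 133.0], 0.74)]
sauce_bottle [([662.0, 292.0, 136.0], 0.74)]
tape_roll [([513.0, 248.0, 48.0], 0.88)]
dip_cup []
side [[464.1, 0.0, 285.1], [0.0, 464.1, 202.9], [0.0, 0.0, 1.0]] [[0.898, -0.309, 0.313, 187.684], [-0.44, -0.625, 0.644, -688.977], [-0.003, -0.716, -0.698, 869.331], [0.0, 0.0, 0.0, 1.0]]
rack [([536.0, -184.0, 26.0], 0.67)]
stop [([534.0, -183.0, 63.0], 0.84), ([596.0, 373.0, 29.0], 0.62)]
stop_top [([533.0, -181.0, 61.0], 0.7)]
carton_tall_mid [([473.0, 368.0, 90.0], 0.77)]
carton_middle_mid [([622.0, -1.0, 80.0], 0.84), ([564.0, 100.0, 80.0], 0.56)]
carton_low_mid [([419.0, 102.0, 70.0], 0.58), ([510.0, 238.0, 32.0], 0.17)]
sauce_bottle [([667.0, 278.0, 100.0], 0.55), ([534.0, -181.0, 66.0], 0.41)]
tape_roll [([508.0, 240.0, 35.0], 0.68)]
dip_cup [([599.0, 369.0, 30.0], 0.58)]
1.0
```

Run:
```python
import cv2
a=cv2.imread('pics/top0.png')
cv2.imwrite('pics/top0c.png',cv2.resize(a[0:300,100:460],None,fx=2.0,fy=2.0,interpolation=cv2.INTER_CUBIC))
```

```text
(no output)
```

View pics/top0c.png

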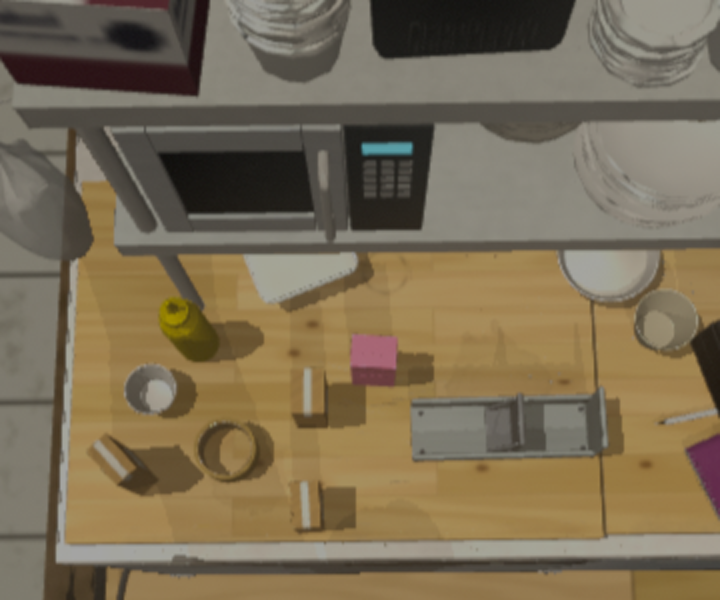

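View pics/side0.png

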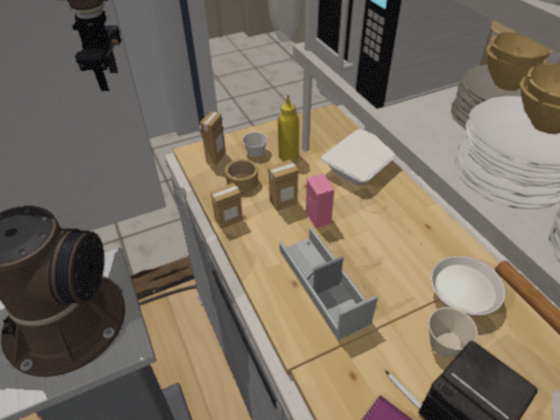

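The top view shows the two axis-aligned cartons at crop (307,398) and (306,505). The tall one, turned, is at (118,462), and the pink decoy is at (374,360). The rack runs along world y with its wall on the right (-y), and the stop plate is near crop x=520. I'll move over the rack and look with the wrist camera.

```bash
python3 -m inch '0 0 -0.8 0.39 -0.95 0.12 1;0 0 -0.8 0.39 -0.95 0.12 1;0 0 -0.8 0.39 -0.95 0.12 1;0 0 -0.8 0.39 -0.95 0.12 1;0 0 -0.8 0.39 -0.95 0.12 1;0 0 -0.8 0.39 -0.95 0.12 1' | tail -8;  python3 -m inch '0 0 -0.8 0.39 -0.95 0.12 1;0 0 -0.8 0.39 -0.95 0.12 1;0 0 -0.8 0.39 -0.95 0.12 1;0 0 -0.8 0.39 -0.95 0.12 1;0 0 -0.8 0.39 -0.95 0.12 1;0 0 -0.73 0.39 -0.95 0.12 1;0 0 0 0 0 0 1'
cat > h.py <<'E'
from station import bot
import cv2, numpy as np
def ray(cam,u,v,z,cal=None):
    k=cal or bot.get_calibration(cam)
    T=np.array(k['T']); d=T[:3,:3]@np.linalg.solve(np.array(k['K']),[u,v,1.]); o=T[:3,3]
    return o+d*(z-o[2])/d[2]
def proj(cal,p):
    T=np.array(cal['T']); c=np.array(cal['K'])@(T[:3,:3].T@(np.array(p)-T[:3,3])); return c[:2]/c[2]
def st():
    o=bot.get_obs(); R=np.array(o['ee_rot'])
    print('t',round(o['time_s'],2),'tcp',np.round(o['tcp_pos'],1),'yaw',round(np.degrees(np.arctan2(R[1,0],R[0,0])),2),'z',np.round(R[:,2],3),'F',np.round(o['wrist_force'],1),'w',round(o['width'],1))
E
python3 - <<'E'
from h import *
st()
k=bot.get_calibration('wrist'); im=bot.camera('wrist'); cv2.imwrite('pics/w1.png',im)
import pickle; pickle.dump(k,open('w1.pkl','wb'))
print(np.round(k['T'],3).tolist())
E
```

```text
time_s: 1.75
tcp_pos: [400.1, 224.9, 258.3]
ee_rot: [[0.845, 0.535, 0.001], [0.535, -0.845, 0.0], [0.001, 0.0, -1.0]]
wrist_force: [0.9, 0.5, -0.1]
width: 40.8
time_s: 2.62
tcp_pos: [541.0, -118.7, 300.8]
ee_rot: [[1.0, -0.006, 0.0], [-0.006, -1.0, -0.0], [0.0, 0.0, -1.0]]
wrist_force: [-0.3, 1.8, -0.6]
width: 0.6
t 2.62 tcp [ 541.  -118.7  300.8] yaw -0.32 z [ 0. -0. -1.] F [-0.3  1.8 -0.6] w 0.6
[[1.0, -0.006, -0.002, 541.504], [-0.006, -0.97, -0.244, -49.742], [-0.001, 0.244, -0.97, 470.096], [0.0, 0.0, 0.0, 1.0]]
```

View pics/w1.png

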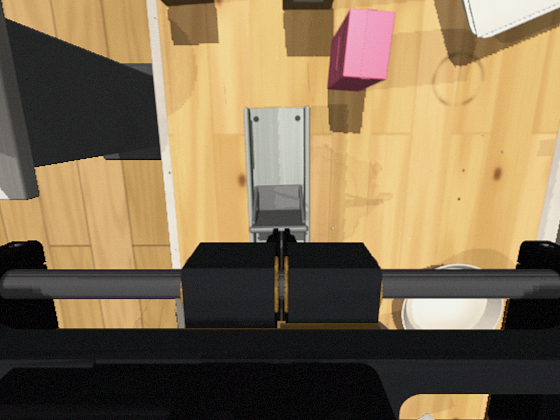

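Wrist view: the channel's open end is at row ~107, the rails are at columns ~246 and ~311, and the stop plate's top edge is at row ~228. I'll enlarge it for exact pixels.

Run:
```python
import cv2
a=cv2.imread('pics/w1.png')[95:245,235:325]
b=cv2.imread('pics/top0.png')[190:235,300:410]
c=cv2.resize(a,None,fx=4,fy=4,interpolation=cv2.INTER_CUBIC)
d=cv2.resize(b,None,fx=4,fy=4,interpolation=cv2.INTER_CUBIC)
import numpy as np
o=np.zeros((600,800,3),np.uint8); o[:600,:360]=c; o[:180,360:800]=d
# tall carton from top, low/middle
t=cv2.imread('pics/top0.png')
e=cv2.resize(t[212:250,140:185],None,fx=4,fy=4,interpolation=cv2.INTER_CUBIC); o[200:352,370:550]=e
f=cv2.resize(t[178:218,240:270],None,fx=4,fy=4,interpolation=cv2.INTER_CUBIC); o[200:360,560:680]=f
g=cv2.resize(t[235:270,240:270],None,fx=4,fy=4,interpolation=cv2.INTER_CUBIC); o[370:510,560:680]=g
cv2.imwrite('pics/m1.png',o)
```

```text
(no output)
```

View pics/m1.png

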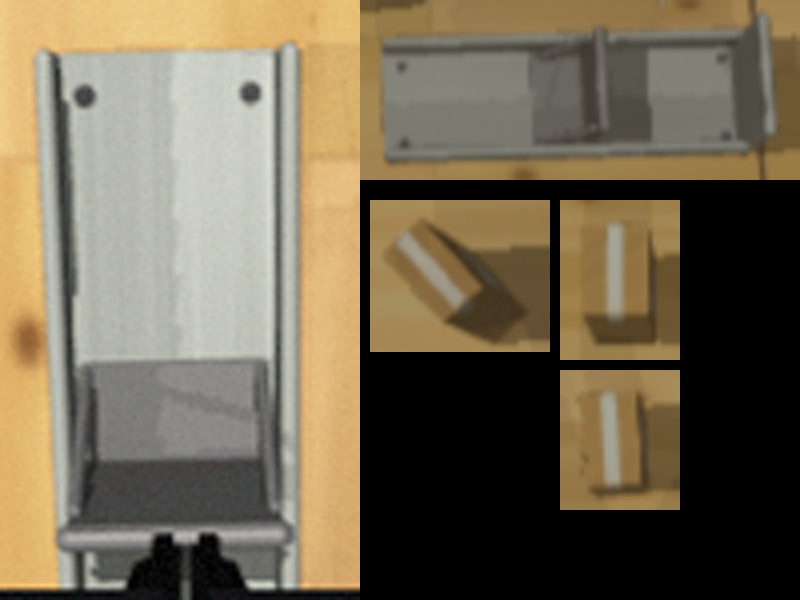

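Run:
```python
from h import *
import pickle
k=pickle.load(open('w1.pkl','rb')); t=bot.get_calibration('top')
def w(u,v,z): print('w',np.round(ray('',235+u/4,95+v/4,z,k),1))
def p(x,y,ox,oy,u,v,z):
    q=ray('',u+(x-ox)/4,v+(y-oy)/4,z,t); print('t',np.round(q,1)); return q
print('rails'); w(36,54,37);w(55,480,37);w(299,50,47);w(300,480,47)
print('open end floor'); w(75,52,5);w(270,50,5)
print('plate, foot'); w(60,537,98);w(290,533,98); w(90,365,11);w(265,362,11)
T=lambda x,y,z:p(x,y,360,0,300,190,z)
print('top: rails'); T(384,40,47);T(748,32,47);T(386,158,37);T(748,150,37)
print('wall top');T(761,15,99);T(768,132,99);print('plate');T(600,30,98);T(604,138,98)
print('cartons')
p(400,238,370,200,140,212,140);p(462,303,370,200,140,212,140);p(431,270,370,200,140,212,140)
p(615,222,560,200,240,178,120);p(615,317,560,200,240,178,120)
p(608,394,560,370,240,235,100);p(613,485,560,370,240,235,100)
p(588,440,560,370,240,235,100);p(642,440,560,370,240,235,100)
```

```text
rails
w [492.6 -27.5  37. ]
w [ 494.3 -173.5   37. ]
w [578.4 -27.3  47. ]
w [ 581.  -171.1   47. ]
open end floor
w [502.8 -25.3   5. ]
w [571.8 -25.    5. ]
plate, foot
w [ 501.9 -174.5   98. ]
w [ 573.4 -173.6   98. ]
w [ 505.8 -136.7   11. ]
w [ 570.7 -135.9   11. ]
top: rails
t [576.4 -27.7  47. ]
t [ 579.4 -293.4   47. ]
t [490.9 -28.   37. ]
t [ 493.9 -291.1   37. ]
wall top
t [ 580.4 -290.8   99. ]
t [ 497.1 -291.1   99. ]
plate
t [ 571.1 -177.4   98. ]
t [ 494.3 -177.2   98. ]
cartons
t [502.1 405.1 140. ]
t [457.4 361.6 140. ]
t [480.  383.3 140. ]
t [609.4 119.9 120. ]
t [542.1 119.7 120. ]
t [451.1 125.7 100. ]
t [388.4 122.1 100. ]
t [419.5 139.4 100. ]
t [419.1 102.3 100. ]
```

Rack: centre about (537.4, -161.5), yaw about 0.7°, wall inner face at y≈-288.5, stop inner face at about -178 (gap ≈110). The wrist and top views agree within 3 mm. Next I push the stop back.

```bash
python3 -m inch '0 0 0.15 -0.05 -0.8 -0.55 1;0 0 0 0 -0.85 -0.5 1;0 0 0 0 -0.12 -0.97 1;0 0 0 0 0 -0.98 1;0 0 0 0 0 -0.98 1;0 0 0 0 0 0 1'; python3 -m inch '0 0 0 0 0.45 0 1;0 0 0 0 0.35 0 1;0 0 0 0 0.35 0 1;0 0 0 0 0.35 0 1;0 0 0 0 0.33 0 1;0 0 0 0 0 0 1'
```

```text
time_s: 3.42
tcp_pos: [535.3, -219.3, 59.4]
ee_rot: [[1.0, 0.019, -0.006], [0.019, -1.0, 0.004], [-0.006, -0.004, -1.0]]
wrist_force: [-0.7, 0.1, 0.7]
width: 0.4
time_s: 4.18
tcp_pos: [536.9, -110.0, 62.2]
ee_rot: [[1.0, 0.019, -0.001], [0.019, -1.0, 0.001], [-0.001, -0.001, -1.0]]
wrist_force: [0.5, -0.5, 0.4]
width: 0.4
```

```bash
python3 -m inch '0 0 0 0 -0.15 0.8 1;0 0 0 0 0 1 1;0 0 0.6 -0.05 0.5 0.85 0;0 0 0.8 -0.11 0.95 0.15 0;0 0 0.8 -0.11 0.97 0 0;0 0 0.8 -0.11 0.97 0 0;0 0 0.8 -0.11 0.97 0 0;0 0 0.8 -0.11 0.97 0 0' | sed -n 2p; python3 -m inch '0 0 0.8 -0.11 0.97 0 0;0 0 0.5 -0.11 0.97 0 0;0 0 0.3 -0.11 0.97 0 0;0 0 0 0 0 0 0;0 0 0 0 0 0 0'
cat > look.py <<'E'
from h import *
import sys
n,tgt=sys.argv[1:3]
st(); k=bot.get_calibration('wrist'); im=bot.camera('wrist'); cv2.imwrite(f'pics/{n}.png',im)
import pickle; pickle.dump(k,open(n+'.pkl','wb'))
print([(np.round(d['location']).tolist(),round(d['conf'],2)) for d in bot.boxes_of('wrist',tgt)[:3]])
E
python3 look.py w2 carton_tall_mid
```

```text
tcp_pos: [500.6, 200.7, 230.1]
time_s: 5.8
tcp_pos: [481.1, 373.2, 229.7]
ee_rot: [[0.724, 0.69, -0.001], [0.69, -0.724, -0.001], [-0.001, -0.0, -1.0]]
wrist_force: [0.3, -0.1, -0.5]
width: 94.8
t 5.8 tcp [481.1 373.2 229.7] yaw 43.63 z [-0.001 -0.001 -1.   ] F [ 0.3 -0.1 -0.5] w 94.8
[([478.0, 392.0, 140.0], 0.6)]
```

View pics/w2.png

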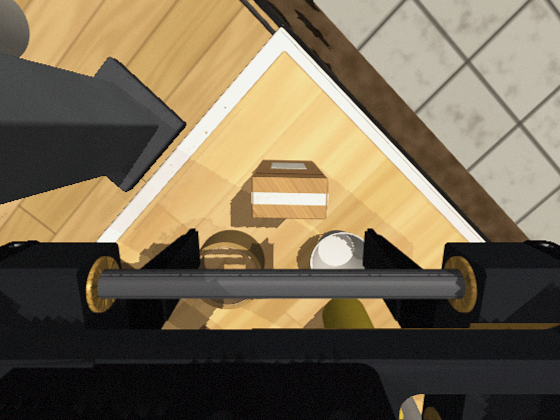

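The tall carton's top face spans cols 252–327 and rows 180–218, with the stripe level, so the yaw is right.

Run:
```python
from h import *
import pickle
k=pickle.load(open('w2.pkl','rb'))
for u,v in [(252,180),(327,180),(252,217),(326,218.5),(252,198),(327,198.5),(289.5,198.5)]: print(np.round(ray('',u,v,140,k),1))
```

```text
[446.7 375.  140. ]
[491.9 418.  140. ]
[468.3 351.2 140. ]
[515.1 394.  140. ]
[457.  363.6 140. ]
[503.2 406.9 140. ]
[480.2 385.1 140. ]
```

```bash
python3 -m inch '0 0 0 -0.015 0.195 -0.8 0;0 0 0 0 0 -0.95 0;0 0 0 0 0 -0.82 0;0 0 0 0 0 0 0;0 0 0 0 0 0 1;0 0 0 0 0 0 1;0 0 0 0 0 0 1;0 0 0 0 0 0 1'; python3 -m inch '0 0 0 0 0 0.3 1;0 0 0 0 0 0.7 1;0 0 0 0 0 0.9 1;0 0 0 0 0 0.6 1;0 0 0 0 0 0 1'
```

```text
time_s: 6.9
tcp_pos: [480.5, 385.5, 77.0]
ee_rot: [[0.724, 0.69, 0.001], [0.69, -0.724, 0.001], [0.001, 0.0, -1.0]]
wrist_force: [-1.2, -0.8, 7.4]
width: 64.2
time_s: 7.52
tcp_pos: [481.0, 385.9, 229.8]
ee_rot: [[0.724, 0.69, 0.005], [0.69, -0.724, 0.003], [0.006, 0.001, -1.0]]
wrist_force: [0.4, 0.3, -2.0]
width: 64.2
```

```bash
python3 -m inch '0 0 -0.4 0.05 -0.5 0 1;0 0 -0.5 0.085 -0.9 0 1;0 0 -0.5 0.085 -0.95 0 1;0 0 -0.5 0.085 -0.95 0 1;0 0 -0.55 0.085 -0.95 0 1;0 0 -0.55 0.085 -0.95 0 1;0 0 -0.55 0.085 -0.95 0 1;0 0 -0.55 0.085 -0.95 0 1' |sed -n 2p; python3 -m inch '0 0 -0.55 0.085 -0.95 0 1;0 0 -0.55 0.085 -0.95 0 1;0 0 -0.55 0.08 -0.9 0 1;0 0 -0.5 0.08 -0.6 0 1;0 0 0 0.05 -0.3 0 1;0 0 0 0 0 0 1;0 0 0 0 0 0 1'; python3 -c "from h import *;st()
cv2.imwrite('pics/s2.png',bot.camera('side'));cv2.imwrite('pics/t2.png',bot.camera('top'))"
```

```text
tcp_pos: [518.5, -42.3, 225.4]
time_s: 9.4
tcp_pos: [541.8, -261.2, 225.9]
ee_rot: [[1.0, 0.013, -0.0], [0.013, -1.0, 0.001], [-0.0, -0.001, -1.0]]
wrist_force: [1.0, -0.8, -1.6]
width: 63.8
t 9.4 tcp [ 541.8 -261.2  225.9] yaw 0.75 z [-0.     0.001 -1.   ] F [ 1.  -0.8 -1.6] w 63.8
```

```bash
python3 -m inch '0 0 0 -0.053 -0.06 -0.4 1;0 0 0 0 0 -0.8 1;0 0 0 0 0 -0.6 1;0 0 0 0 0 -0.3 1;0 0 0 0 0 0 1'; python3 -m inch '0 0 0 0 0 -0.15 1;0 0 0 0 0 -0.1 1;0 0 0 0 0 0 1'
```

```text
time_s: 10.12
tcp_pos: [538.4, -265.1, 99.2]
ee_rot: [[1.0, 0.013, -0.002], [0.013, -1.0, 0.001], [-0.002, -0.001, -1.0]]
wrist_force: [-0.1, -1.2, -1.1]
width: 63.9
time_s: 10.5
tcp_pos: [538.7, -266.1, 85.0]
ee_rot: [[1.0, 0.012, -0.0], [0.012, -1.0, 0.0], [-0.0, -0.0, -1.0]]
wrist_force: [-0.0, 1.0, -1.6]
width: 64.3
```

Run:
```python
from h import *
t=cv2.imread('pics/t2.png'); 
im=bot.camera('side'); a=cv2.resize(im[180:360,240:420],None,fx=3,fy=3,interpolation=cv2.INTER_CUBIC)
cv2.imwrite('pics/s3.png',a)
```

```text
(no output)
```

View pics/s3.png

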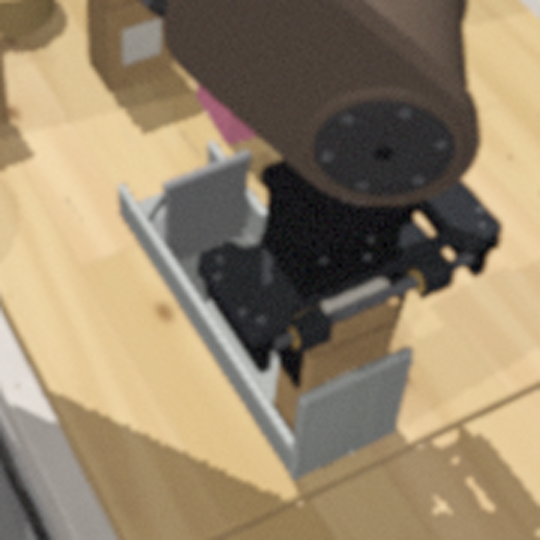

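The carton is in the channel just ahead of the wall, with no load on the floor yet. I'll lower the last few mm and release.

```bash
python3 -m inch '0 0 0 0 0 -0.05 1;0 0 0 0 0 0 1'|sed -n '2p;4p'; python3 -m inch '0 0 0 0 0 -0.025 1;0 0 0 0 0 0 1'|sed -n '2p;4p'
```

```text
tcp_pos: [538.8, -266.3, 82.1]
wrist_force: [0.4, -0.2, -1.0]
tcp_pos: [538.5, -266.4, 81.8]
wrist_force: [-5.0, 0.6, 11.8]
```

```bash
python3 -m inch '0 0 0 0 0 0 0;0 0 0 0 0 0 0;0 0 0 0 0 0.5 0;0 0 0 0 0 0.9 0;0 0 0 0 0.3 0.8 0;0 0 0 0.08 0.95 0 0;0 0 0 0.1 0.97 0 0;0 0 0 0.1 0.97 0 0'|sed -n '2p;4,5p'; python3 -m inch '0 0 0 0.1 0.97 0 0;0 0 0 0.1 0.97 0 0;0 0 0 0.1 0.97 0 0;0 0 0 0.05 0.25 0 0;0 0 0 0 0 0 0;0 0 0 0 0 0 0'; python3 look.py w3 carton_middle_mid
```

```text
tcp_pos: [555.5, -73.1, 212.7]
wrist_force: [0.6, -0.0, -0.6]
width: 95.2
time_s: 12.8
tcp_pos: [576.5, 113.6, 212.4]
ee_rot: [[1.0, 0.01, -0.0], [0.01, -1.0, -0.0], [-0.0, 0.0, -1.0]]
wrist_force: [-0.8, -0.9, 0.7]
width: 95.0
t 12.8 tcp [576.5 113.6 212.4] yaw 0.6 z [-0. -0. -1.] F [-0.8 -0.9  0.7] w 95.0
[([575.0, 128.0, 119.0], 0.59)]
```

View pics/w3.png

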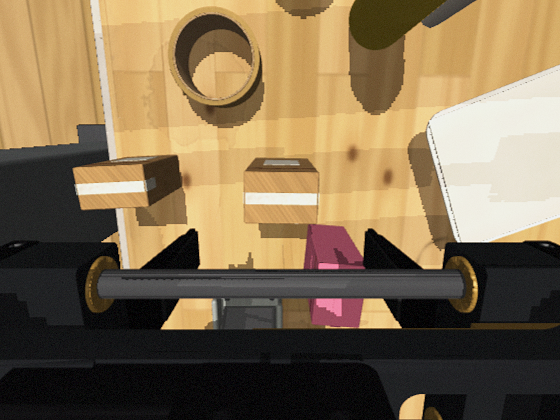

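Middle carton: top face spans cols 244–319, rows 173–223, square to the tool. Low carton: stripe from (77,189) to (155,182), slightly turned.

Run:
```python
from h import *
import pickle
k=pickle.load(open('w3.pkl','rb'))
for u,v,z in [(244,173,120),(319,173,120),(244,222,120),(318,223,120),(281.5,198,120),(77,189,100),(153,184.5,100),(74,169,100),(81,209,100)]: print(np.round(ray('',u,v,z,k),1))
```

```text
[545.1 143.9 120. ]
[607.8 144.5 120. ]
[544.3 101.  120. ]
[608.6 100.7 120. ]
[576.7 122.7 120. ]
[390.  124.7 100. ]
[459.8 129.6 100. ]
[390.1 143.  100. ]
[390.9 105.9 100. ]
```

```bash
python3 -m inch '0 0 0 0 0.15 -0.7 0;0 0 0 0 0 -0.9 0;0 0 0 0 0 -0.73 0;0 0 0 0 0 0 0;0 0 0 0 0 0 1;0 0 0 0 0 0 1;0 0 0 0 0 0 1;0 0 0 0 0 0 1'|sed -n '2p;4,5p'; python3 -m inch '0 0 0 0 0 0.4 1;0 0 0 0 0 0.9 1;0 0 0 -0.05 -0.5 0.85 1;0 0 0 -0.1 -0.9 0 1;0 0 0 -0.1 -0.9 0 1;0 0 0 -0.1 -0.9 0 1;0 0 0 -0.1 -0.9 0 1;0 0 0 -0.1 -0.85 0 1'; python3 -m inch '0 0 0 -0.1 -0.5 0 1;0 0 0 0 -0.2 0 1;0 0 0 0 0 0 1;0 0 0 0 0 0 1'
```

```text
tcp_pos: [576.8, 123.9, 73.6]
wrist_force: [-1.5, -0.5, 6.1]
width: 64.0
time_s: 14.9
tcp_pos: [543.0, -174.9, 201.9]
ee_rot: [[1.0, 0.011, 0.0], [0.011, -1.0, 0.0], [0.0, -0.0, -1.0]]
wrist_force: [0.7, 1.0, -1.7]
width: 64.4
time_s: 15.4
tcp_pos: [537.7, -214.1, 201.7]
ee_rot: [[1.0, 0.012, -0.0], [0.012, -1.0, 0.0], [-0.0, -0.0, -1.0]]
wrist_force: [-0.9, 0.3, -1.6]
width: 64.2
```

```bash
python3 -m inch '0 0 0 0 -0.09 -0.4 1;0 0 0 0 0 -0.7 1;0 0 0 0 0 -0.5 1;0 0 0 0 0 -0.25 1;0 0 0 0 0 0 1'|sed -n '2p;4p'; python3 -m inch '0 0 0 0 0 -0.1 1;0 0 0 0 0 -0.04 1;0 0 0 0 0 0 1'|sed -n '2p;4p';  python3 -m inch '0 0 0 0 0 -0.04 1;0 0 0 0 0 0 1'|sed -n '2p;4p'
```

```text
tcp_pos: [537.6, -219.9, 90.4]
wrist_force: [0.2, -0.1, -1.4]
tcp_pos: [537.6, -220.7, 82.7]
wrist_force: [0.6, 1.1, -2.3]
tcp_pos: [537.5, -220.6, 79.9]
wrist_force: [0.1, 0.6, -1.9]
```

```bash
python3 -m inch '0 0 0 0 0 -0.02 1;0 0 0 0 0 0 1'|sed -n '2p;4p'; python3 -m inch '0 0 0 0 0 -0.02 1;0 0 0 0 0 0 1'|sed -n '2p;4p'; python3 -c "from h import *
im=bot.camera('side'); cv2.imwrite('pics/s4.png',cv2.resize(im[180:360,240:420],None,fx=3,fy=3,interpolation=cv2.INTER_CUBIC))"
```

```text
tcp_pos: [537.5, -220.6, 78.7]
wrist_force: [0.3, 0.3, -2.9]
tcp_pos: [537.4, -220.7, 78.6]
wrist_force: [-4.8, 0.3, 10.0]
```

```bash
python3 -m inch '0 0 0 0 0 0 0;0 0 0 0 0 0 0;0 0 0 0 0 0.5 0;0 0 0 0 0 0.9 0;0 0 0 0 0.3 0.5 0;0 0 0.1 -0.26 0.9 0 0;0 0 0.1 -0.3 0.93 0 0;0 0 0.1 -0.3 0.93 0 0'|sed -n '2p;4,5p'; python3 -m inch '0 0 0.1 -0.3 0.93 0 0;0 0 0.02 -0.3 0.93 0 0;0 0 0 -0.3 0.6 0 0;0 0 0 -0.18 0.1 0 0;0 0 0 0 0 0 0;0 0 0 0 0 0 0'; python3 look.py w4 carton_low_mid
```

```text
tcp_pos: [485.2, -35.5, 191.6]
wrist_force: [1.4, 0.2, 0.2]
width: 95.1
time_s: 18.95
tcp_pos: [421.8, 115.8, 191.6]
ee_rot: [[0.998, 0.061, 0.001], [0.061, -0.998, -0.0], [0.001, 0.0, -1.0]]
wrist_force: [0.4, 0.4, 0.6]
width: 95.3
t 18.95 tcp [421.8 115.8 191.6] yaw 3.48 z [ 0.001 -0.    -1.   ] F [0.4 0.4 0.6] w 95.3
[([419.0, 132.0, 100.0], 0.86)]
```

View pics/w4.png

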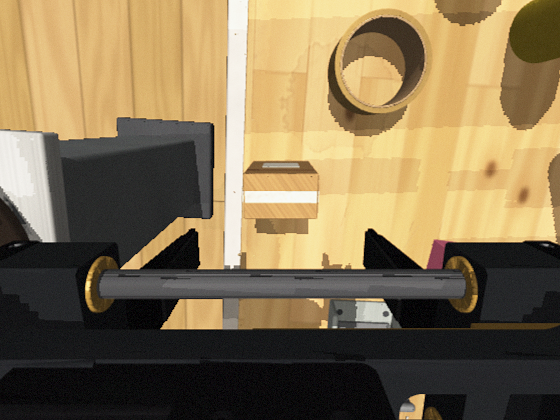

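Low carton: top face spans cols 243–318, rows 174–218, stripe level. Its centre is about (420.7, 126.2).

```bash
python3 -m inch '0 0 0 -0.017 0.17 -0.6 0;0 0 0 0 0 -0.9 0;0 0 0 0 0 -0.66 0;0 0 0 0 0 0 0;0 0 0 0 0 0 1;0 0 0 0 0 0 1;0 0 0 0 0 0 1;0 0 0 0 0 0 1'|sed -n '2p;4,5p'; python3 -m inch '0 0 0 0 0 0.4 1;0 0 0 0 0 0.9 1;0 0 -0.05 0.15 -0.4 0.8 1;0 0 -0.1 0.3 -0.85 0 1;0 0 -0.1 0.33 -0.87 0 1;0 0 -0.1 0.33 -0.87 0 1;0 0 -0.06 0.33 -0.87 0 1;0 0 0 0.3 -0.7 0 1'|sed -n '2,3p'; python3 -m inch '0 0 0 0.2 -0.4 0 1;0 0 0 0 0 0 1;0 0 0 0 0 0 1'
```

```text
tcp_pos: [420.4, 126.9, 62.7]
wrist_force: [-0.5, -0.4, 9.9]
width: 63.7
tcp_pos: [524.7, -148.9, 188.0]
ee_rot: [[1.0, 0.012, 0.0], [0.012, -1.0, -0.0], [0.0, 0.0, -1.0]]
time_s: 21.42
tcp_pos: [535.9, -170.1, 187.8]
ee_rot: [[1.0, 0.013, -0.001], [0.013, -1.0, 0.0], [-0.001, -0.0, -1.0]]
wrist_force: [-0.6, 0.4, -2.5]
width: 63.6
```

```bash
python3 -m inch '0 0 0 0.025 -0.06 -0.4 1;0 0 0 0 0 -0.7 1;0 0 0 0 0 -0.5 1;0 0 0 0 0 -0.25 1;0 0 0 0 0 0 1'|sed -n '2p;4p'; python3 -m inch '0 0 0 0 0 -0.1 1;0 0 0 0 0 -0.03 1;0 0 0 0 0 0 1'|sed -n '2p;4p';  python3 -m inch '0 0 0 0 0 -0.03 1;0 0 0 0 0 0 1'|sed -n '2p;4p'; python3 -m inch '0 0 0 0 0 -0.02 1;0 0 0 0 0 0 1'|sed -n '2p;4p'
```

```text
tcp_pos: [537.8, -173.8, 76.7]
wrist_force: [0.1, -0.5, -1.5]
tcp_pos: [538.1, -174.5, 69.5]
wrist_force: [-0.1, -0.5, -1.7]
tcp_pos: [538.2, -174.5, 67.7]
wrist_force: [-0.6, -0.7, 2.3]
tcp_pos: [538.2, -174.6, 67.7]
wrist_force: [-4.4, 0.8, 19.3]
```

```bash
python3 -m inch '0 0 0 0 0 0 0;0 0 0 0 0 0 0;0 0 0 0 0 0.5 0;0 0 0 0 0 0.9 0;0 0 0 0 0.5 0.5 1;0 0 0 -0.02 0.9 0 1;0 0 0 -0.02 0.82 0 1;0 0 0 0 0 0 1'
python3 - <<'E'
from h import *
t=bot.camera('top'); s=bot.camera('side')
a=cv2.resize(t[170:250,290:420],None,fx=4,fy=4,interpolation=cv2.INTER_CUBIC)
b=cv2.resize(s[210:350,250:390],None,fx=2,fy=2,interpolation=cv2.INTER_CUBIC)
o=np.zeros((600,800,3),np.uint8); o[:320,:520]=a; o[320:600,520:800]=b
cv2.imwrite('pics/m2.png',o)
E
```

```text
time_s: 23.92
tcp_pos: [535.3, -38.6, 180.2]
ee_rot: [[1.0, 0.016, -0.0], [0.016, -1.0, 0.0], [-0.0, -0.0, -1.0]]
wrist_force: [-0.1, -0.3, 0.6]
width: 60.6
```

View pics/m2.png

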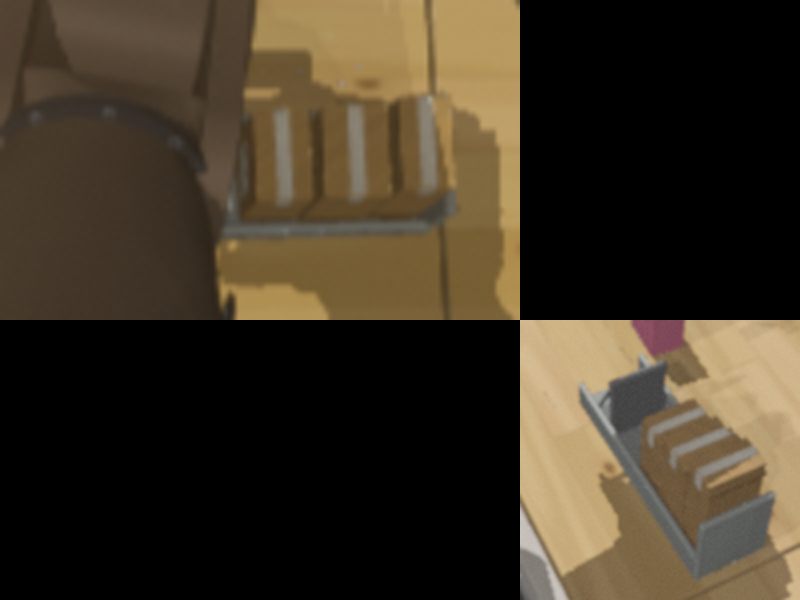

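All three stand in order with small gaps, and the stop is clear behind them. Next I push the stop up, watching the force.

```bash
python3 -m inch '0 0 0 0.015 -0.2 -0.5 1;0 0 0 0 -0.15 -0.8 1;0 0 0 0 0 -0.7 1;0 0 0 0 0 0 1'|sed -n '2p;4,5p'; python3 -m inch '0 0 0 0 -0.3 0 1;0 0 0 0 -0.25 0 1;0 0 0 0 -0.25 0 1;0 0 0 0 -0.25 0 1;0 0 0 0 0 0 1'|sed -n '2p;4p'
```

```text
tcp_pos: [535.2, -63.2, 57.9]
wrist_force: [-0.2, -1.1, -0.2]
width: 12.7
tcp_pos: [536.5, -126.6, 60.4]
wrist_force: [0.6, -0.1, 0.3]
```

```bash
python3 -m inch '0 0 0 0 -0.1 0 1;0 0 0 0 -0.1 0 1'|sed -n '2p;4p'; python3 -m inch '0 0 0 0 -0.1 0 1;0 0 0 0 0 0 1'|sed -n '2p;4p'; python3 -m inch '0 0 0 0 -0.06 0 1;0 0 0 0 0 0 1'|sed -n '2p;4p'
```

```text
tcp_pos: [536.3, -137.1, 60.1]
wrist_force: [-0.3, 3.3, 2.6]
tcp_pos: [536.5, -143.6, 60.1]
wrist_force: [-0.2, -0.2, 0.2]
tcp_pos: [536.5, -145.6, 60.1]
wrist_force: [1.5, 11.7, 2.4]
```

```bash
python3 -m inch '0 0 0 0 -0.03 0 1;0 0 0 0 0 0 1'|sed -n '2p;4p'; python3 -m inch '0 0 0 0 -0.03 0 1;0 0 0 0 0 0 1'|sed -n '2p;4p'
python3 - <<'E'
from h import *
t=bot.camera('top'); s=bot.camera('side')
a=cv2.resize(t[170:250,290:420],None,fx=4,fy=4,interpolation=cv2.INTER_CUBIC)
b=cv2.resize(s[210:350,250:390],None,fx=2,fy=2,interpolation=cv2.INTER_CUBIC)
o=np.zeros((600,800,3),np.uint8); o[:320,:520]=a; o[320:600,520:800]=b
cv2.imwrite('pics/m3.png',o)
E
```

```text
tcp_pos: [536.4, -145.8, 60.1]
wrist_force: [4.2, 26.3, 4.1]
tcp_pos: [536.3, -145.9, 60.1]
wrist_force: [6.8, 37.2, 6.4]
```

View pics/m3.png

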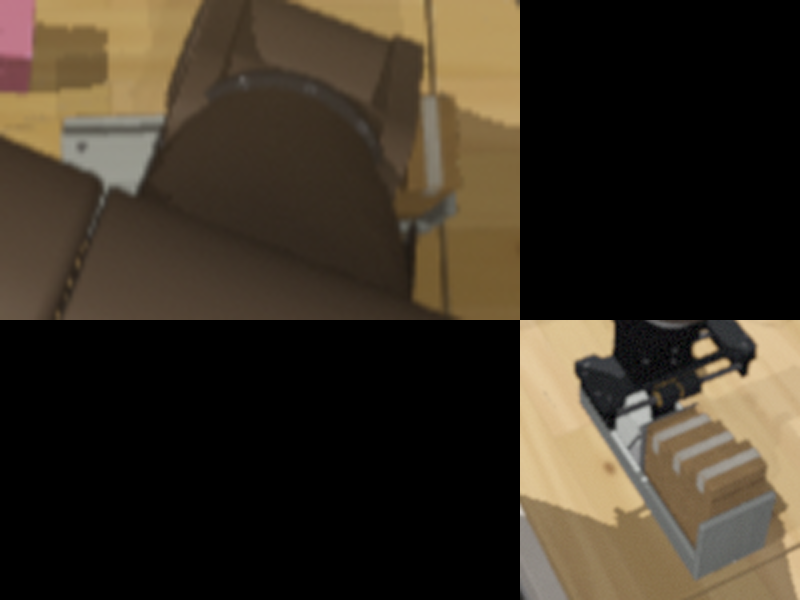

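The stack is now stiff at 37 N, so it is tight. I'll back off, lift away and verify.

```bash
python3 -m inch '0 0 0 0 0.05 0 1;0 0 0 0 0.3 0 1;0 0 0 0 0.5 0 1;0 0 0 0 0.2 0.8 1;0 0 0 0 0 1 1;0 0 0 0 0.6 0.8 1;0 0 0 -0.2 0.95 0 1;0 0 0 -0.2 0.95 0 1'|sed -n '2p;4p'; python3 -m inch '0 0 0 -0.2 0.95 0 1;0 0 0 -0.2 0.95 0 1;0 0 0 -0.1 0.6 0 1;0 0 0 0 0 0 1;0 0 0 0 0 0 1'
python3 - <<'E'
from h import *
t=bot.camera('top')
for n in ['stop_top','carton_tall_mid','carton_middle_mid','carton_low_mid']:
    print(n,[(np.round(d['location']).tolist(),round(d['conf'],2)) for d in bot.boxes_of('top',n)[:3]])
s=bot.camera('side')
a=cv2.resize(t[170:250,290:420],None,fx=5,fy=5,interpolation=cv2.INTER_CUBIC)
cv2.imwrite('pics/f1.png',np.vstack([a[:400],cv2.resize(s[235:335,270:432],(650,200*2),interpolation=cv2.INTER_CUBIC)[:200]]))
E
```

```text
tcp_pos: [512.0, 64.2, 216.8]
wrist_force: [1.0, 0.9, -0.5]
time_s: 28.12
tcp_pos: [482.3, 212.4, 216.1]
ee_rot: [[1.0, 0.013, 0.0], [0.013, -1.0, -0.0], [0.0, 0.0, -1.0]]
wrist_force: [-0.9, 0.6, 0.3]
width: 0.3
stop_top [([540.0, -152.0, 12.0], 0.69)]
carton_tall_mid [([528.0, -268.0, 145.0], 0.98)]
carton_middle_mid [([618.0, 34.0, 120.0], 0.97), ([526.0, -229.0, 125.0], 0.81)]
carton_low_mid [([530.0, -182.0, 104.0], 0.9)]
```

View pics/f1.png

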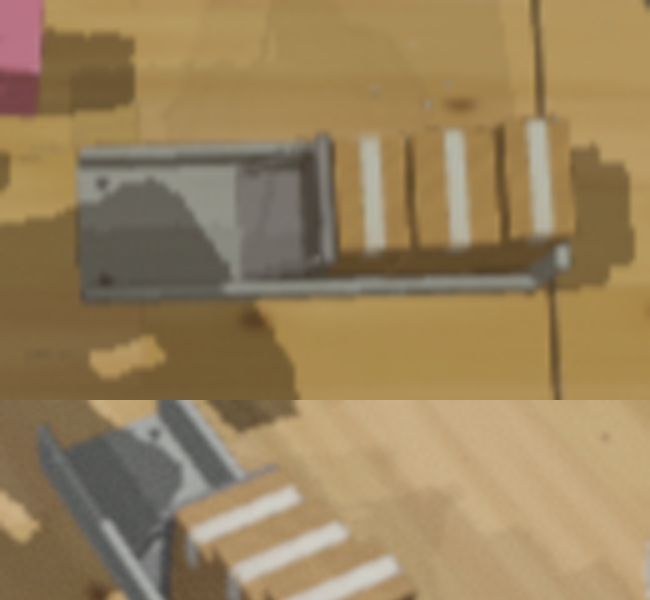

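Run:
```python
from h import *
t=bot.get_calibration('top')
q=lambda u,v,z:ray('',290+u/5,170+v/5,z,t)[:2]
y=np.radians(.7);R=np.array([[np.cos(y),-np.sin(y)],[np.sin(y),np.cos(y)]])
for n,u,v0,v1,z in [('tall',539,121,239,145),('mid',457,128,248,125),('low',372,136,252,105),('plate',324,140,264,98),('rail end',80,150,297,42)]:
    print(n,[np.round(R.T@(q(u,v,z)-[537.4,-161.5]),1) for v in (v0,(v0+v1)/2,v1)])
```

```text
tall [array([  30.2, -111.7]), array([  -2.4, -109.6]), array([ -34.7, -107.4])]
mid [array([ 31.7, -71.2]), array([ -1.9, -69.2]), array([-35.3, -67.2])]
low [array([ 32.6, -27.6]), array([ -0.4, -25.8]), array([-33.1, -24.1])]
plate [array([32.4, -1.7]), array([-3. ,  0.1]), array([-38.1,   1.8])]
rail end [array([ 41.7, 133.1]), array([ -2.1, 134.4]), array([-45.3, 135.7])]
```

```bash
python3 -c "from h import *;st();print(bot.sign_off())"
```

```text
t 28.43 tcp [482.7 211.9 216.2] yaw 0.65 z [ 0. -0. -1.] F [ 0.2 -0.1 -0.4] w -0.1
the job is handed in; nothing more can be done
None
```

The three cartons are standing in the rack in the right order, with the end stop pushed up tight. I handed the job in at 28.4 s of the 72 s allowed.

I slid the stop back with the shut fingers. I then gripped each carton across its 64 mm side and stood it in the channel: tall, then middle, then low. Finally I pushed the stop up until the stack went stiff (37 N, with no further movement) and backed away.

**Last checks**, measured from the final top view in the rack frame:

| Item | Along rack (y) | Snug place | Off middle line (x) |
|---|---|---|---|
| Tall carton | -109.6 mm | -109 mm | -2.4 mm |
| Middle carton | -69.2 mm | -68 mm | -1.9 mm |
| Low carton | -25.8 mm | -25 mm | -0.4 mm |

- **Stop:** the gap came out at about 123.5 mm, under the 128 mm limit. I aligned the rack from the same cameras, which are good to about 2 mm.
- **Height and tilt:** I did not measure these. Each carton was felt to touch the rack floor before release, and all three look upright in the pictures.
- **Disagreement:** the network's x values for the cartons were 7–12 mm nearer the robot. I put this down to it averaging in their visible near sides.
- **Bottle, tape roll and cup:** the planned path stayed clear of them and I felt no contact. I did not check their positions again after the moves.
- **Robot:** it was clear of everything at hand-in.

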